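# Level the sprung stage with its foot screw

### The arm

A 6-joint arm with a two-finger parallel gripper is mounted at the origin on a cart in front of the work surface, level with it; the furniture and walls round the work are solid. World frame = base frame: x ahead of the robot, y to its left, z up, the work surface at z = 0. Lengths are in mm, angles in rad, forces in N, time in s.
With the tool pointing down it reaches from about 225 to 875 mm from the base axis. Payload 3.4 kg.
Tool frame: the origin (TCP) lies at the very end of the fingers, on their centre line; the grasp point (between the pads) lies 19 mm behind it; z points along the fingers, y is the line along which they close (so a half turn about z gives the same grasp; the last joint's range is limited). The gripper opens to 85 mm and grips with 20 to 120 N. Pads are 22 mm wide; open, the fingers measure 114 mm over their backs; the gripper's body (76 mm by 85 mm) begins 54 mm behind the grasp point. The pads swing forward as they close: fully open they stand 13 mm farther back than shut.
Start: joints at [1.175, 0.276, 1.505, -0, 1.361, -0.121], TCP at [156.045, 553.455, 231.328] pointing down, gripper open.
Joint ranges: [-2.89, 2.89], [-0.75, 2.08], [0.22, 2.7], [-1.18, 4.32], [0.11, 2.71], [-2.7, 2.7]. Speed limits (rad/s): [2.57, 2.57, 3.14, 3.14, 3.14, 3.14].

### API

Orientations are given as [roll, pitch, yaw] about the fixed x, y, z axes, in that order (R = Rz(yaw) Ry(pitch) Rx(roll)).
In Python, from station import robot, viewer gives the robot as it stands.
- The arm moves only by the tool send_rows, never from a script. Its argument "steps" is a list of rows, each a list of 3 entries, a list of its own where there are three numbers: the shift along the tool's x, y, z in mm, then the turn, a rotation vector about the tool's x, y, z in degrees, then the gripper command: -1 is shut, 1 is fully open, values between are in proportion. In form: [[[tx, ty, tz], [rx, ry, rz], grip], ...]. A call has 1 to 8 rows; each row shifts and turns the commanded pose from where the row before left it, along the tool's axes as they then stand; what a row does not reach is not made up. A row lasts 1/8 s, in which the tool goes at most 62.5 mm and 10.7 degrees, less where a joint would pass 70% of its speed; a pose out of reach is approached as far as the arm can. A call with a gripper value outside its range is refused whole. The fingers move at their own pace and stop on an object; "force" is the grip in N (left out, the last holds). Time passes only in rows, so rows that do not move let the fingers close. It gives the time, the measured TCP pose, the force, the opening and the grip force at its end, in the units of the state.
- robot.get_obs(): the state, without advancing time (a new reading comes with each control period).
- viewer.capture(name): name is "side" or "top"; returns a dict with "image" (400x640x3 uint8, red, green, blue), "depth" (400x640 float32, mm along the optical axis (not along the pixel's ray), 0 where there is no reading), "fov_y" (degrees; the focal length in pixels is half the picture's height over the tangent of half this angle, whatever the lens; pixels are square), "cx", "cy" (the principal point, pixels), "rvec" (rotation vector, rad) and "tvec" (3), from world to camera coordinates, as OpenCV has them. Camera axes: x right, y down, z forward; pixel columns grow to the right and rows downward; lengths in mm; the calibration is good to about 2 mm. A picture is of the moment at which its call begins.
- robot.finish_job(): hands the job in; it is judged then, once.
The state is a dict: "time_s": time; "joints": joint angles; "dq": joint speeds; "joint_torque": joint torques, N m; "eef_pos": TCP position; "orientation": TCP orientation; "ft_force": force on the tool from outside, world axes, zero at the start; "wrist_torque": the same for the moment, N m; "grip_width": finger opening in mm; "finger_force": force on a finger pad.
Only numpy, scipy, OpenCV 4.12 (cv2) and the standard library are available. Lean on these libraries where they do the work, as an engineer would, in place of code of your own. Each camera call takes 0.05 s, during which the arm holds its last target. There are 200 camera calls.

### The job

Turn the blue turntable of the levelling stage by its red post, counter-clockwise seen from above, until it clicks into its detent with the spirit level pointing straight at the black knob. Then take the black knob of the levelling foot, press it down until the foot stands on its pad and the knob gives on its own spring, and turn it while pressing until the bubble rests between the two black rings. Finish while still holding the knob pressed down, with the bubble between the rings: do not let go, and leave the things standing around where they are.

Things in the scene. Friction and masses are not known exactly. Their poses are not given: they have to be found in the camera images.
- stand: levelling stage, fixed to the worktop: grey base 300 (x) x 160 (y) x 16 mm; origin at the centre of its underside; its x axis points from the knob end to the hinge end, z up. On it lies an aluminium plate, top 40 mm above the worktop, hinged at x = +115 mm about a line along y; springs lift its knob end (4 mm at the knob when free, against a stop) until some 2.5 N press it down
- turntable_center (a point): on the turntable's upright axis, at the top of the blue disc (diameter 116 mm, top about 50 mm above the worktop), 30 mm from the base's origin along its +x. A black bar 30 mm wide, 96 mm long, 24 mm high runs across the disc's middle and carries the green tube level
- post_center (a point): middle of the red post on the turntable, 44 mm from its axis: diameter 12 mm, upright, from 18 mm below this point (a collar of 18 mm diameter is below that) to 20 mm above it; this point is 74 mm above the worktop, 24 mm above the disc. It swings about turntable_center. The bar of the level begins 29 mm from the post's axis, toward the turntable's axis
- turntable (a joint): turntable angle in rad, counter-clockwise from above positive. At 0 the level lies across the stage and the post points along the base's +x. The spring-ball detent is at 1.571: level in line with the knob, post along the base's +y. Passing the tooth before it (from about 1.35) takes 5 N at the post; the ball then centres the table. Friction holds it elsewhere. Stop at 1.9. Starts at 0 to 0.45
- knob_center (a point): centre of the black knob: diameter 35 mm, 34 mm high, upright, 105 mm from the base's origin along its -x, about 80 mm above the worktop. The plate is 35 mm, its brass bush 29 mm below this point. Friction 0.05 N m. Counter-clockwise from above draws the foot in and lowers the knob end, 1.6 mm per rad, knob included; clockwise raises it. At the start the foot is out too far, by 0.6 to 1.5 rad
- foot_press (a joint): how far the knob is pushed down on its own spring, relative to the plate, in m: 0 free, 0.008 bottomed. The spring starts at 4.5 N and adds 1 N per mm, so pressing first lowers the plate until the foot meets its pad (1.5 to 3 mm), then the knob gives. Pressed enough: above 0.002; aim at 0.004 to 0.006
- bubble (a joint): place in m of the pale bubble (17 mm long) along the green tube (78 mm), 0 in the middle, limits +-0.027; the two black rings are at +-0.012, so it is between them within 0.004 of 0. With the table in its detent positive is toward the knob: knob end too high. Then it moves 0.014 m per rad of knob while the foot stands on its pad and settles in 1 s. Before indexing its reading means nothing
- amber_bottle: loose amber glass bottle with a black cap, diameter 51 mm, 159 mm high, bystander; origin under its centre
- stopper_red: loose dark red rubber stopper, diameter 29 mm, 24 mm high, bystander; origin under its centre
- vial: loose vial with black cap, diameter 23 mm, 47 mm high, bystander; origin under its centre
- dropper_bottle: loose small amber bottle with a white cap, diameter 37 mm, 86 mm high, bystander; origin under its centre

How it is judged (in metres and radians):
On the way:
1. the turntable rests in its detent, the spirit level in line with the knob (value of joint turntable between 1.52 and 1.62 rad), for 0.3 s.
At the end, for the whole second after the job is handed in: the turntable is in its detent (within 0.06 rad of 1.571), the robot keeps the knob pressed more than 2 mm down on its own spring, and the bubble stays within 4 mm of the middle of the tube (value of joint turntable between 1.51 and 1.63 rad and value of joint foot_press above 0.002 m and value of joint bubble between -0.004 and 0.004 m); the arm keeps its last pose, push and grip.
It fails at once if a bystander is pushed more than 3 cm or so (distance of any of amber_bottle, stopper_red, vial, dropper_bottle from where it was at the start of the episode above 0.03 m).
It also fails if it takes over 54 s, if anything falls off the work surface, if the arm or the gripper's body presses on something with over 40 N, if the wrist force passes 120 N, or if a joint passes its speed limit or range.

## Working session

There is one attempt and no reset: what is moved stays moved. The work goes in short steps, Python scripts to look and compute and a tool call to move; the robot and the scene stay as the last step left them, time stands still between calls to the robot, and variables do not carry over. Pictures are saved under pics/ and viewed, at most 10 in all, crops included, and the job is handed in when it is done.

Besides the shell and the picture viewer there is one more tool, called after ">>>" as name([rows], argument=value, ...), one row to a line, values as JSON. send_rows: Moves the arm, as the interface text tells. Its arguments: {"type":"object","properties":{"steps":{"type":"array"},"force":{"type":"number"}},"required":["steps"]}

```bash
mkdir -p pics; cat > h.py <<'E'
import sys; sys.path.insert(0,'.')
import numpy as np, cv2
from station import robot, viewer
def cap(n):
    c=viewer.capture(n); h,w=c["image"].shape[:2]
    c["f"]=h/2/np.tan(np.radians(c["fov_y"])/2); c["R"]=cv2.Rodrigues(np.array(c["rvec"],float))[0]; c["t"]=np.array(c["tvec"],float).ravel()
    return c
def save(c,p,crop=None,s=1):
    im=c["image"][:,:,::-1]
    if crop: x0,y0,x1,y1=crop; im=im[y0:y1,x0:x1]
    cv2.imwrite(p,cv2.resize(im,None,fx=s,fy=s,interpolation=cv2.INTER_CUBIC))
def ray(c,u,v):
    d=np.array([(u-c["cx"])/c["f"],(v-c["cy"])/c["f"],1.]); return -c["R"].T@c["t"], c["R"].T@d
def onz(c,u,v,z):
    o,d=ray(c,u,v); return o+d*(z-o[2])/d[2]
def dep(c,u,v):
    o,d=ray(c,u,v); return o+d*c["depth"][int(v),int(u)]
def proj(c,p):
    q=c["R"]@np.array(p,float)+c["t"]; return q[:2]/q[2]*c["f"]+[c["cx"],c["cy"]]
E
python3 - <<'E'
from h import *
for n in("side","top"):
    c=cap(n); save(c,f"pics/{n}0.png"); print(n,c["f"],-c["R"].T@c["t"],c["R"][2])
o=robot.get_obs(); print(o)
E
```

```text
side 362.7147774118752 [389.5133826  785.89154624 670.25259353] [ 0.15261162 -0.78584926 -0.59929177]
top 387.55261595826687 [ 293.64295527   20.48109391 1281.67459563] [ 0.20999061 -0.02751783 -0.97731608]
{'time_s': 0.1, 'joints': array([ 1.17502099e+00,  2.76551619e-01,  1.50600932e+00,  2.57540478e-05,
        1.36072684e+00, -1.20992356e-01]), 'dq': array([ 0.0017178 , -0.00142008, -0.00135365, -0.00011555,  0.00118507,
        0.00061241]), 'joint_torque': array([ 2.10058373e-03, -4.17704058e+01, -2.46406764e+01, -1.14074899e-04,
        5.86776267e-03,  2.63137019e-05]), 'eef_pos': array([155.82564822, 552.98592023, 230.51378905]), 'orientation': array([-3.13991296e+00, -2.29591569e-04,  2.86680408e+00]), 'ft_force': array([-0.33359566, -0.78653347,  0.0327624 ]), 'wrist_torque': array([-0.01207118,  0.00254577,  0.01515453]), 'finger_force': 0.0, 'grip_width': 85.36183908254438}
```

View pics/side0.png

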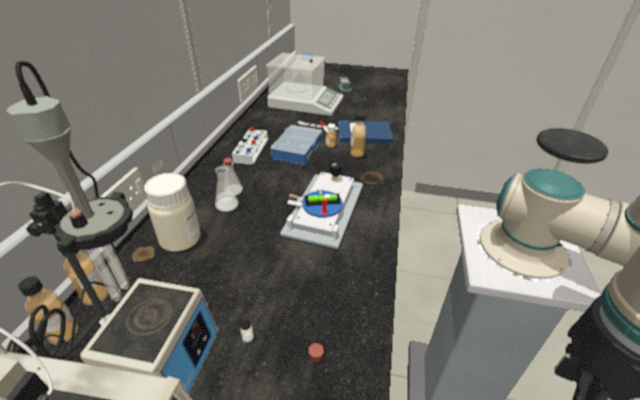

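View pics/top0.png

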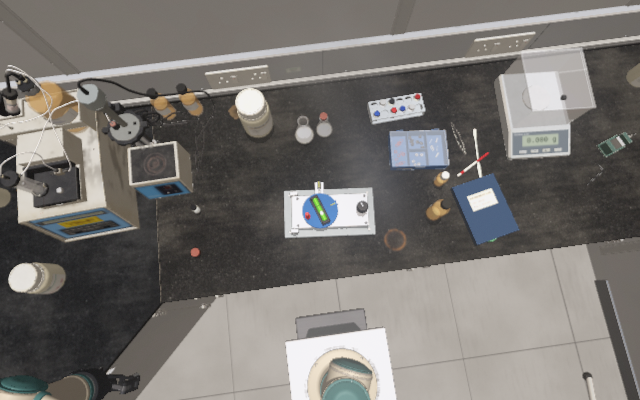

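Side view: the stage is at about (323,208), its knob at (336,170) and the red post at (325,206). Top view: the base spans (285–375, 188–237), with the disc at (320,211), post at (308,216) and knob at (362,207). The amber bottle (437,210) and dropper bottle (441,178) stand beyond the knob.

```bash
python3 - <<'E'
from h import *
c=cap("top"); s=cap("side")
save(c,"pics/t1.png",(280,170,400,250),5); save(s,"pics/s1.png",(270,140,380,250),5)
def cen(c,lo,hi,box):
    x0,y0,x1,y1=box; hsv=cv2.cvtColor(c["image"],cv2.COLOR_RGB2HSV)[y0:y1,x0:x1]
    m=cv2.inRange(hsv,lo,hi); n,l,st,ce=cv2.connectedComponentsWithStats(m); k=1+np.argmax(st[1:,4]); return ce[k]+[x0,y0],st[k]
bt=(280,170,400,250); bs=(270,140,380,250)
for n,lo,hi in(("blue",(100,120,50),(125,255,255)),("green",(40,100,60),(80,255,255))):
    for cc,b,nm in((c,bt,"top"),(s,bs,"side")):
        p,st=cen(cc,lo,hi,b); print(n,nm,p,st,onz(cc,*p,50 if n=="blue" else 82))
for cc,b,nm in((c,bt,"top"),(s,bs,"side")):
    x0,y0,x1,y1=b; a=cc["image"].astype(int); m=((a[...,0]>120)&(a[...,1]<90)&(a[...,2]<90)).astype(np.uint8)
    mm=np.zeros_like(m); mm[y0:y1,x0:x1]=m[y0:y1,x0:x1]; v,u=np.nonzero(mm); print("red",nm,u.mean(),v.mean(),len(u),u.min(),u.max(),v.min(),v.max(),onz(cc,u.mean(),v.mean(),80))
for z,u,v in((97,362,207),): print("knob",onz(c,u,v,z),dep(c,u,v))
for u,v in((436,204),(443,177),(362,207)): print(dep(c,u,v))
for p in ((285,190.5),(373.5,187.5),(375.5,234),(285.5,237.5)): print("corner",onz(c,*p,16))
E
```

```text
blue top [320.26593807 210.75956284] [ 23  24  34  34 549] [535.63789118  -9.53978401  50.        ]
blue side [322.44117647 207.98823529] [ 33  58  40  18 340] [534.85892068  20.16649186  50.        ]
green top [317.18666667 204.69333333] [33 28 10 16 75] [550.06371678  -1.73641229  82.        ]
green side [314.69306931 198.33663366] [ 37  55  18   8 101] [556.18109198  23.655       82.        ]
red top 307.53846153846155 216.3846153846154 13 306 309 215 218 [517.26310173  33.35501679  80.        ]
red side 324.0 205.8490566037736 53 322 326 200 212 [525.67599006  47.40566986  80.        ]
knob [ 520.65255291 -139.09581466   97.        ] [ 520.35952381 -138.8898292    98.52920463]
[ 495.63272575 -363.67466216  115.60718299]
[ 584.51366717 -412.87287431   86.62921748]
[ 520.35952381 -138.8898292    98.52920463]
corner [627.25595653  97.92150083  16.        ]
corner [ 597.27273132 -198.98232662   16.        ]
corner [ 440.67663105 -179.70291903   16.        ]
corner [469.14101417 114.66043154  16.        ]
```

View pics/t1.png

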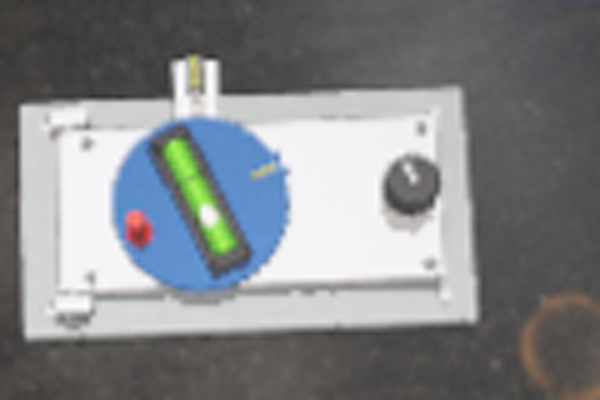

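View pics/s1.png

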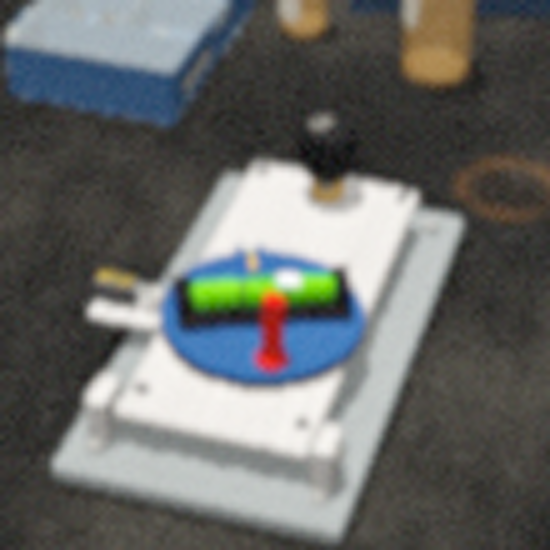

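Close-ups: the post is at crop (138,228) in the top view, so the level is about 25° past "across". The knob is at (412,183), and the pointer arm on the hinge side is clear of the work. The stage x axis points to about world +y. I'll refine with weighted centroids and both views.

```bash
cat >> h.py <<'E'
def wcen(c,w,box):
    x0,y0,x1,y1=box; W=np.zeros(w.shape); W[y0:y1,x0:x1]=w[y0:y1,x0:x1]; v,u=np.mgrid[:W.shape[0],:W.shape[1]]
    return np.array([(W*u).sum(),(W*v).sum()])/W.sum()
def red(c):
    a=c["image"].astype(float); return np.clip(a[...,0]-np.maximum(a[...,1],a[...,2])-50,0,None)
def tri(c1,p1,c2,p2):
    o1,d1=ray(c1,*p1);o2,d2=ray(c2,*p2); k=np.linalg.lstsq(np.c_[d1,-d2],o2-o1,rcond=None)[0]
    a=o1+k[0]*d1;b=o2+k[1]*d2; return (a+b)/2,np.linalg.norm(a-b)
E
python3 - <<'E'
from h import *
c=cap("top"); s=cap("side")
pt=wcen(c,red(c),(300,205,315,225)); ps=wcen(s,red(s),(318,195,330,216)); print("red",pt,ps,*tri(c,pt,s,ps), onz(c,*pt,85),onz(s,*ps,74))
print("disc side",onz(s,323,203.3,50),"disc top",onz(c,320.27,210.76,50))
def dark(c,box):
    g=c["image"].max(2).astype(float); w=np.clip(110-g,0,60); return wcen(c,w,box)
kt=dark(c,(355,199,370,214)); ks=dark(s,(328,162,343,178)); print("knob",kt,ks,*tri(c,kt,s,ks),onz(c,*kt,95),onz(s,*ks,82))
for nm,cc,b in(("top",c,(310,190,335,228)),("side",s,(300,185,350,210))):
    x0,y0,x1,y1=b; h=cv2.cvtColor(cc["image"],cv2.COLOR_RGB2HSV)[y0:y1,x0:x1]; v,u=np.nonzero(cv2.inRange(h,(40,90,60),(85,255,255)))
    P=np.array([onz(cc,a+x0,bb+y0,76)[:2] for a,bb in zip(u,v)]); m=P.mean(0); d=np.linalg.svd(P-m)[2][0]; print(nm,"level",m,np.degrees(np.arctan2(d[1],d[0])),np.ptp((P-m)@d))
E
```

```text
red [307.25420726 215.0513729 ] [323.99688404 205.78388604] [525.97172904  33.89378161  69.05955806] 4.473941151357234 [520.67185497  33.64241287  85.        ] [527.12436799  39.6261246   74.        ]
disc side [537.62110322  -0.75575057  50.        ] disc top [535.63468313  -9.55262662  50.        ]
knob [361.48175182 209.35036496] [335.42336994 168.37221728] [ 522.49135987 -138.37818343   80.94638818] 11.874049729355123 [ 513.84876462 -136.58291414   95.        ] [ 528.33071572 -138.17789221   82.        ]
top level [538.7272633   -5.81285005] -161.06560805950764 79.38198197735446
side level [541.16265645   9.96090307] 19.42207924219952 84.12220191555288
```

>>> send_rows([
  [[-31,-25,2],[0,0,0],1],
  [[-31,-25,2],[0,0,0],1],
  [[-31,-25,2],[0,0,0],1],
  [[-31,-25,2],[0,0,0],1],
  [[-31,-25,2],[0,0,0],1],
  [[-31,-25,2],[0,0,0],1],
  [[-31,-25,2],[0,0,0],1],
  [[-31,-25,2],[0,0,0],1],
], force=40)

```text
time_s: 1.3
eef_pos: [341.1, 292.6, 215.4]
orientation: [3.141, 0.0, 2.867]
ft_force: [0.1, 0.0, -0.4]
grip_width: 85.5
finger_force: 0.0
```

>>> send_rows([
  [[-31,-25,2],[0,0,0],0.5],
  [[-31,-25,2],[0,0,0],0],
  [[-31,-25,2],[0,0,0],-0.2],
  [[-31,-25,2],[0,0,0],-0.2],
  [[-31,-25,2],[0,0,0],-0.2],
  [[-31,-25,2],[0,0,0],-0.2],
  [[-31,-25,2],[0,0,0],-0.2],
  [[0,0,0],[0,0,9],-0.2],
])

```text
time_s: 2.3
eef_pos: [503.6, 64.0, 201.0]
orientation: [-3.141, 0.001, 2.702]
ft_force: [-0.8, 0.9, -0.0]
grip_width: 34.1
finger_force: 0.0
```

>>> send_rows([
  [[0,0,0],[0,0,9],-0.2],
  [[0,0,0],[0,0,9],-0.2],
  [[0,0,0],[0,0,9],-0.2],
  [[0,0,0],[0,0,9],-0.2],
  [[0,0,0],[0,0,10],-0.2],
  [[0,0,0],[0,0,0],-0.2],
])

```text
time_s: 3.05
eef_pos: [501.8, 66.4, 201.3]
orientation: [3.142, -0.0, 1.909]
ft_force: [0.2, 0.2, 0.3]
grip_width: 34.2
finger_force: 0.0
```

>>> send_rows([
  [[-19,4,20],[0,0,0],-0.2],
  [[-19,4,26],[0,0,0],-0.2],
  [[0,0,30],[0,0,0],-0.2],
  [[0,0,20],[0,0,0],-0.2],
  [[0,0,0],[0,0,0],-0.2],
])

```text
time_s: 3.68
eef_pos: [520.6, 33.2, 103.8]
orientation: [-3.138, -0.002, 1.909]
ft_force: [-1.0, -0.8, 0.8]
grip_width: 34.1
finger_force: 0.0
```

```bash
python3 - <<'E'
from h import *
c=cap("top"); s=cap("side")
a=s["image"][140:250,270:380]; b=c["image"][170:250,280:390]
b=np.pad(b,((0,30),(0,0),(0,0)))
cv2.imwrite("pics/chk.png",cv2.resize(np.hstack([a,b])[:,:,::-1],None,fx=3.6,fy=3.6,interpolation=cv2.INTER_CUBIC))
print(proj(s,robot.get_obs()["eef_pos"]), wcen(s,red(s),(318,195,330,216)))
E
```

```text
[326.55800219 194.99779777] [324.07322816 206.48481281]
```

View pics/chk.png

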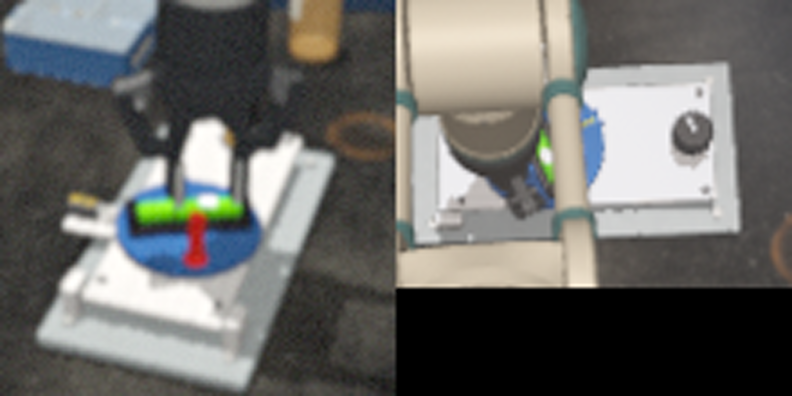

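Side crop: the fingertips are at crop (178,205) and (240,205), with the post top at (197,215) between them. The post lies about 4 mm toward +x of the finger middle. I'll shift, descend and grip.

>>> send_rows([
  [[0,4,10],[0,0,0],-0.2],
  [[0,0,16],[0,0,0],-0.2],
  [[0,0,15],[0,0,0],-0.2],
  [[0,0,0],[0,0,0],-1],
  [[0,0,0],[0,0,0],-1],
  [[0,0,0],[0,0,0],-1],
  [[0,0,0],[0,0,0],-1],
], force=25)

```text
time_s: 4.65
eef_pos: [525.5, 34.6, 63.9]
orientation: [-3.141, -0.0, 1.907]
ft_force: [1.7, 0.4, -8.2]
grip_width: 10.7
finger_force: 25.1
```

>>> send_rows([
  [[-0.2,-4.6,0],[0,0,-6],-1],
  [[-0.2,-4.6,0],[0,0,-6],-1],
  [[-0.2,-4.6,0],[0,0,-6],-1],
  [[-0.2,-4.6,0],[0,0,-6],-1],
  [[0,0,0],[0,0,0],-1],
])

```text
time_s: 5.28
eef_pos: [510.5, 24.3, 64.2]
orientation: [3.142, 0.002, 2.325]
ft_force: [3.6, -1.3, -10.7]
grip_width: 10.3
finger_force: 25.5
```

>>> send_rows([
  [[-0.2,-4.6,0],[0,0,-6],-1],
  [[-0.2,-4.6,0],[0,0,-6],-1],
  [[-0.2,-4.6,0],[0,0,-6],-1],
  [[-0.2,-4.6,0],[0,0,-6],-1],
  [[0,0,0],[0,0,0],-1],
])

```text
time_s: 5.9
eef_pos: [501.5, 9.3, 64.5]
orientation: [3.141, 0.004, 2.743]
ft_force: [5.7, -1.4, -10.4]
grip_width: 10.3
finger_force: 25.9
```

>>> send_rows([
  [[-0.2,-4,0],[0,0,-5],-1],
  [[-0.2,-4,0],[0,0,-5],-1],
  [[-0.2,-3,0],[0,0,-4],-1],
  [[0,0,0],[0,0,0],-1],
  [[0,0,0],[0,0,0],-1],
])

```text
time_s: 6.52
eef_pos: [499.5, -0.6, 64.8]
orientation: [3.141, 0.006, 2.987]
ft_force: [5.5, 0.3, -10.0]
grip_width: 10.3
finger_force: 26.1
```

```bash
python3 - <<'E'
from h import *
s=cap("side"); c=cap("top")
a=s["image"][140:250,270:380]; b=np.pad(c["image"][170:250,280:390],((0,30),(0,0),(0,0)))
cv2.imwrite("pics/chk2.png",cv2.resize(np.hstack([a,b])[:,:,::-1],None,fx=3.6,fy=3.6,interpolation=cv2.INTER_CUBIC))
for nm,cc,b in(("top",c,(310,190,345,228)),("side",s,(300,180,350,220))):
    x0,y0,x1,y1=b; h=cv2.cvtColor(cc["image"],cv2.COLOR_RGB2HSV)[y0:y1,x0:x1]; v,u=np.nonzero(cv2.inRange(h,(40,90,60),(85,255,255)))
    P=np.array([onz(cc,a+x0,bb+y0,76)[:2] for a,bb in zip(u,v)]); m=P.mean(0); d=np.linalg.svd(P-m)[2][0]; print(nm,"level",len(u),m,np.degrees(np.arctan2(d[1],d[0])),np.ptp((P-m)@d))
E
```

```text
<stdin>:7: RuntimeWarning: Mean of empty slice.
  ret = ret.dtype.type(ret / rcount)
Traceback (most recent call last):
numpy.linalg.LinAlgError: 1-dimensional array given. Array must be at least two-dimensional
```

View pics/chk2.png

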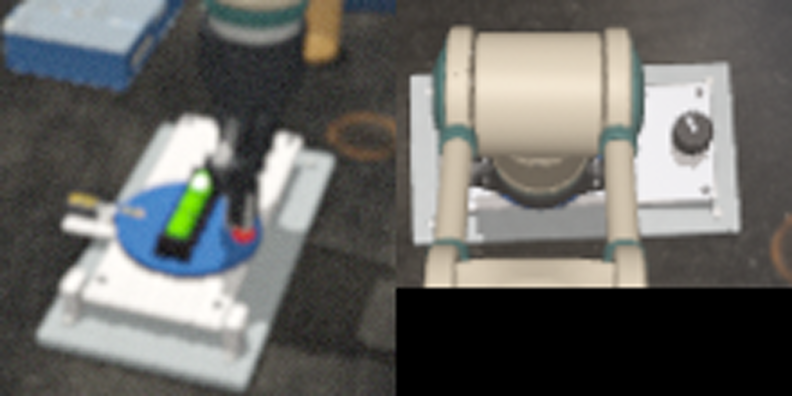

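Side crop: the level tube now runs along the stage, bubble toward the knob, post on the robot side. I'll release, lift and verify.

>>> send_rows([
  [[0,0,0],[0,0,0],-0.2],
  [[0,0,0],[0,0,0],-0.2],
  [[0,0,0],[0,0,0],-0.2],
  [[0,0,-30],[0,0,0],-0.2],
  [[0,0,-50],[0,0,0],0.3],
  [[0,0,-50],[0,0,0],0.3],
])

```text
time_s: 7.38
eef_pos: [496.1, -0.4, 195.7]
orientation: [3.141, -0.001, 2.989]
ft_force: [-0.1, -0.2, -0.7]
grip_width: 55.1
finger_force: 0.0
```

```bash
python3 - <<'E'
from h import *
s=cap("side")
h=cv2.cvtColor(s["image"],cv2.COLOR_RGB2HSV); y0,y1,x0,x1=180,220,300,350
v,u=np.nonzero(cv2.inRange(h[y0:y1,x0:x1],(40,90,60),(85,255,255)))
P=np.array([onz(s,a+x0,b+y0,76)[:2] for a,b in zip(u,v)]); m=P.mean(0); d=np.linalg.svd(P-m)[2][0]; print("level",len(u),m,np.degrees(np.arctan2(d[1],d[0])),np.ptp((P-m)@d))
ps=wcen(s,red(s),(318,195,350,230)); print(ps,onz(s,*ps,74)); print(robot.get_obs()["eef_pos"])
cv2.imwrite("pics/chk3.png",cv2.resize(s["image"][140:250,270:380,::-1],None,fx=5,fy=5,interpolation=cv2.INTER_CUBIC))
E
```

```text
level 121 [538.02355408  10.70055503] 82.50272943812118 87.57941167690103
[337.21627486 201.66003617] [495.95024987  13.68309085  74.        ]
[500.2092382   -0.86987712 202.65886781]
```

View pics/chk3.png

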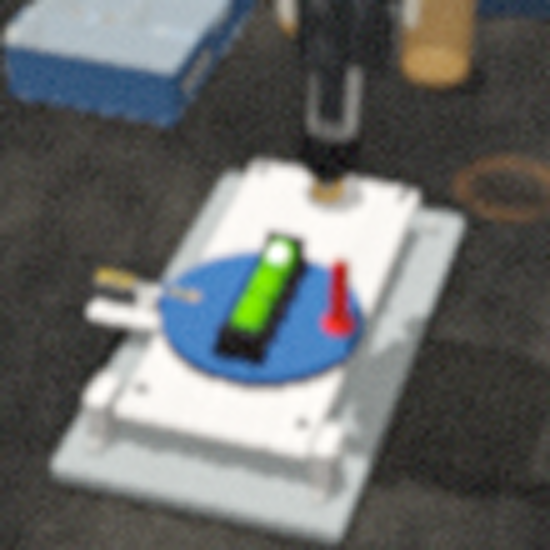

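Side crop: the disc's yellow mark lines up with the pointer arm at (125–190, 275–295). The level is along the stage with the bubble at its knob end (282,252), and the post at (340,300) is free. Next is the knob.

>>> send_rows([
  [[-11.5,-33.4,0],[0,0,10],0.3],
  [[0,0,0],[0,0,10],0.3],
  [[0,0,0],[0,0,10],0.3],
  [[0,0,0],[0,0,10],0.3],
  [[0,0,0],[0,0,10],0.3],
  [[0,0,0],[0,0,10],0.3],
  [[0,0,0],[0,0,10],0.3],
  [[0,0,0],[0,0,10],0.3],
], force=60)

```text
time_s: 8.43
eef_pos: [502.6, -35.1, 194.3]
orientation: [-3.141, -0.0, 1.587]
ft_force: [-0.6, 0.4, 0.2]
grip_width: 55.4
finger_force: 0.0
```

```bash
python3 - <<'E'
from h import *
s=cap("side")
q=[onz(s,270+u/5,140+v/5,16)[:2] for u,v in((53,468),(232,170),(343,540),(466,215))]
for a,b in((q[0],q[1]),(q[2],q[3])): d=a-b; print(a,b,np.degrees(np.arctan2(d[1],d[0])))
ks=(270+328/5,140+112/5); print("knobtop",onz(s,*ks,101))
o=robot.get_obs(); print(o["eef_pos"],o["orientation"],o["joints"])
E
```

```text
[628.4190607  110.24268199] [ 598.74601363 -192.87503818] 84.40896903603247
[469.64429229 128.33366017] [ 442.33361812 -177.10348364] 84.89048366637999
knobtop [ 529.23095911 -141.52479726  101.        ]
[502.55011098 -35.12364512 194.28337465] [-3.14148927e+00 -1.89321239e-04  1.58313241e+00] [-2.08094929e-01  1.94003016e-01  1.71289626e+00  1.71736843e-04
  1.23483566e+00 -2.20487650e-01]
```

>>> send_rows([
  [[-35,8,0],[0,0,0],0.3],
  [[-35,8,0],[0,0,0],0.3],
  [[-36,7.5,0],[0,0,0],0.3],
  [[0,0,30],[0,0,0],0.3],
  [[0,0,30],[0,0,0],0.3],
  [[0,0,20],[0,0,0],0.3],
  [[0,0,0],[0,0,0],0.3],
])

```text
time_s: 9.35
eef_pos: [527.2, -140.2, 112.8]
orientation: [-3.138, -0.002, 1.594]
ft_force: [-0.0, -0.0, 0.8]
grip_width: 55.4
finger_force: 0.0
```

```bash
python3 - <<'E'
from h import *
s=cap("side"); cv2.imwrite("pics/chk4.png",cv2.resize(s["image"][120:220,280:390,::-1],None,fx=5,fy=5,interpolation=cv2.INTER_CUBIC))
p=robot.get_obs()["eef_pos"]; print(p,proj(s,p))
E
```

```text
[ 528.34920952 -140.54417541  114.02521067] [336.02502761 158.86013152]
```

View pics/chk4.png

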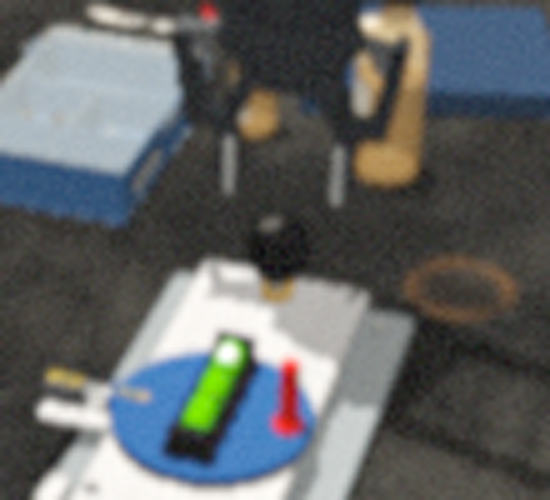

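The fingers at crop u 230 and 337 straddle the knob (278,245), within 3 mm of centred. I'll descend and grip.

>>> send_rows([
  [[0,2,18],[0,0,0],0.3],
  [[0,0,18],[0,0,0],0.3],
  [[0,0,15],[0,0,0],0.3],
  [[0,0,0],[0,0,0],0.3],
  [[0,0,0],[0,0,0],-1],
  [[0,0,0],[0,0,0],-1],
  [[0,0,0],[0,0,0],-1],
  [[0,0,0],[0,0,0],-1],
])

```text
time_s: 10.4
eef_pos: [528.7, -140.8, 63.9]
orientation: [-3.138, 0.0, 1.594]
ft_force: [-4.7, -0.9, 3.1]
grip_width: 33.0
finger_force: 59.3
```

>>> send_rows([
  [[0,-1,1.5],[0,0,0],-1],
  [[0,0,1.5],[0,0,0],-1],
  [[0,0,0],[0,0,0],-1],
])

```text
time_s: 10.78
eef_pos: [528.7, -141.0, 60.9]
orientation: [-3.14, 0.001, 1.593]
ft_force: [-5.9, -1.0, 5.2]
grip_width: 33.5
finger_force: 59.7
```

>>> send_rows([
  [[0,0,1.5],[0,0,0],-1],
  [[0,0,1.5],[0,0,0],-1],
  [[0,0,0],[0,0,0],-1],
])

```text
time_s: 11.15
eef_pos: [528.7, -141.1, 58.2]
orientation: [-3.14, 0.001, 1.594]
ft_force: [-5.8, -1.1, 8.0]
grip_width: 33.5
finger_force: 59.8
```

>>> send_rows([
  [[0,0,1],[0,0,0],-1],
  [[0,0,0],[0,0,0],-1],
])

```text
time_s: 11.4
eef_pos: [528.7, -141.1, 57.4]
orientation: [-3.14, 0.001, 1.593]
ft_force: [-7.2, -1.9, 9.2]
grip_width: 33.3
finger_force: 59.9
```

Force slope is about 1 N/mm, so the knob is now giving on its own spring at about 4.5 mm. Now I'll measure the bubble.

```bash
cat >> h.py <<'E'
def bubble(fn=None):
    s=cap("side"); a=s["image"].astype(float); yaw=np.radians(84.5); e=np.array([np.cos(yaw),np.sin(yaw)]); C=np.array([538.,0.])
    T=np.arange(-60,60,.5); W=np.arange(-3,3.1,1.); n=np.array([-e[1],e[0]])
    # tube axis in the picture: line through the tube's green+pale pixels
    y0,y1,x0,x1=175,222,305,350; h=cv2.cvtColor(s["image"],cv2.COLOR_RGB2HSV)[y0:y1,x0:x1]; g=cv2.inRange(h,(40,90,60),(85,255,255))
    v,u=np.nonzero(g); P=np.array([onz(s,p+x0,q+y0,84)[:2] for p,q in zip(u,v)]); m=P.mean(0)
    m=m+e*(-(m-C)@e); w0=np.median((P-m)@n); base=m+n*w0
    prof=[]
    for t in T:
        px=np.array([proj(s,[*(base+e*t+n*w),84]) for w in W],np.float32)
        prof.append(cv2.remap(s["image"],px[None,:,0],px[None,:,1],cv2.INTER_LINEAR)[0].mean(0))
    prof=np.array(prof,float); ins=prof[:,1]>110; pale=np.clip(prof[:,2]-110,0,None)*(prof[:,1]>110)
    L=(P-m)@e
    bl=(pale*T).sum()/max(pale.sum(),1e-6)
    if fn: cv2.imwrite(fn,cv2.resize(s["image"][150:225,290:365,::-1],None,fx=8,fy=8,interpolation=cv2.INTER_CUBIC))
    return T,prof,bl
E
python3 - <<'E'
from h import *
T,p,b=bubble("pics/b1.png"); print(b)
for t,q in zip(T[::6],p[::6].astype(int)): print(t,q)
E
```

```text
-33.03361205853229
-60.0 [223 221 217]
-57.0 [235 233 229]
-54.0 [243 240 236]
-51.0 [246 243 240]
-48.0 [247 244 241]
-45.0 [246 244 240]
-42.0 [240 238 234]
-39.0 [228 225 222]
-36.0 [202 199 197]
-33.0 [164 169 158]
-30.0 [120 151 109]
-27.0 [101 166  64]
-24.0 [ 99 192  24]
-21.0 [105 207   5]
-18.0 [111 213   3]
-15.0 [115 214  19]
-12.0 [127 215  57]
-9.0 [150 218 109]
-6.0 [179 223 153]
-3.0 [203 228 186]
0.0 [218 232 204]
3.0 [218 233 204]
6.0 [207 231 191]
9.0 [177 224 153]
12.0 [146 218 101]
15.0 [119 213  44]
18.0 [108 206  16]
21.0 [102 198   6]
24.0 [102 195  10]
27.0 [107 201   9]
30.0 [113 209   6]
33.0 [116 214   3]
36.0 [114 215   0]
39.0 [114 215   0]
42.0 [115 215   1]
45.0 [112 210   9]
48.0 [103 196  18]
51.0 [ 86 166  35]
54.0 [ 68 120  44]
57.0 [55 75 50]
```

View pics/b1.png

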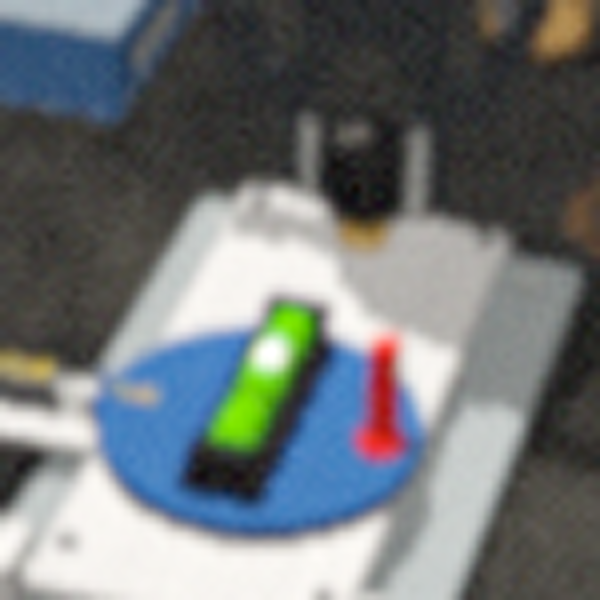

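The picture shows the bubble at crop (270,353), off the tube's middle toward the knob. From the profile, the tube runs t −27…51, with a ring at about 23, so the middle is at about 12. The bubble at 1.5 is therefore about +10.5 mm, which needs about 0.75 rad CCW.

>>> send_rows([
  [[0,0,0.3],[0,0,-8.5],-1],
  [[0,0,0.2],[0,0,-8.5],-1],
  [[0,0,0.3],[0,0,-8.5],-1],
  [[0,0,0.2],[0,0,-8.5],-1],
  [[0,0,0.2],[0,0,-8],-1],
  [[0,0,0],[0,0,0],-1],
  [[0,0,0],[0,0,0],-1],
])

```text
time_s: 12.32
eef_pos: [529.7, -140.8, 56.4]
orientation: [3.141, 0.001, 2.326]
ft_force: [-5.0, -0.5, 7.9]
grip_width: 33.6
finger_force: 60.0
```

>>> send_rows([
  [[0,0,0],[0,0,0],-1],
  [[0,0,0],[0,0,0],-1],
  [[0,0,0],[0,0,0],-1],
  [[0,0,0],[0,0,0],-1],
  [[0,0,0],[0,0,0],-1],
  [[0,0,0],[0,0,0],-1],
  [[0,0,0],[0,0,0],-1],
  [[0,0,0],[0,0,0],-1],
])

```text
time_s: 13.32
eef_pos: [529.7, -140.8, 56.4]
orientation: [3.141, 0.001, 2.326]
ft_force: [-4.3, -0.4, 7.7]
grip_width: 33.2
finger_force: 60.0
```

```bash
python3 - <<'E'
from h import *
T,p,b=bubble("pics/b2.png")
for t,q in zip(T[54:230:6],p[54:230:6].astype(int)): print(t,q)
m=(T>-18)&(T<48); w=np.clip(p[m,2]-60,0,None); print((w*T[m]).sum()/w.sum())
E
```

```text
-33.0 [164 165 158]
-30.0 [124 144 115]
-27.0 [ 99 153  72]
-24.0 [ 93 176  36]
-21.0 [102 198  15]
-18.0 [109 207   5]
-15.0 [111 211   1]
-12.0 [111 210   0]
-9.0 [111 209   2]
-6.0 [109 205  11]
-3.0 [106 195  26]
0.0 [113 188  60]
3.0 [139 194 102]
6.0 [170 208 142]
9.0 [194 222 173]
12.0 [205 227 187]
15.0 [206 227 189]
18.0 [187 218 166]
21.0 [156 204 127]
24.0 [121 194  74]
27.0 [107 195  29]
30.0 [106 203   3]
33.0 [110 209   2]
36.0 [112 211   2]
39.0 [113 211   4]
42.0 [113 211   6]
45.0 [108 205   6]
48.0 [ 98 192  11]
51.0 [ 83 162  30]
54.0 [ 68 119  43]
12.777858527131784
```

The bubble is at 12.8, with the ring dips at about 0 and 24, so it is centred to about 1 mm. Force 7.7 N puts the press at about 3.2 mm, so I'll press 1.3 mm more for margin.

>>> send_rows([
  [[0,0,0.7],[0,0,0],-1],
  [[0,0,0.6],[0,0,0],-1],
  [[0,0,0],[0,0,0],-1],
  [[0,0,0],[0,0,0],-1],
  [[0,0,0],[0,0,0],-1],
  [[0,0,0],[0,0,0],-1],
  [[0,0,0],[0,0,0],-1],
  [[0,0,0],[0,0,0],-1],
])

```text
time_s: 14.38
eef_pos: [529.7, -140.8, 55.3]
orientation: [3.141, 0.001, 2.326]
ft_force: [-3.9, -0.7, 9.9]
grip_width: 33.0
finger_force: 60.0
```

>>> send_rows([
  [[0,0,0],[0,0,0],-1],
  [[0,0,0],[0,0,0],-1],
  [[0,0,0],[0,0,0],-1],
  [[0,0,0],[0,0,0],-1],
])

```text
time_s: 14.88
eef_pos: [529.7, -140.8, 55.3]
orientation: [3.141, 0.001, 2.326]
ft_force: [-4.4, -0.8, 10.2]
grip_width: 33.7
finger_force: 60.0
```

```bash
python3 - <<'E'
from h import *
T,p,b=bubble("pics/b3.png")
m=(T>-18)&(T<48); w=np.clip(p[m,2]-60,0,None); print((w*T[m]).sum()/w.sum())
E
```

```text
12.850161315102168
```

View pics/b3.png

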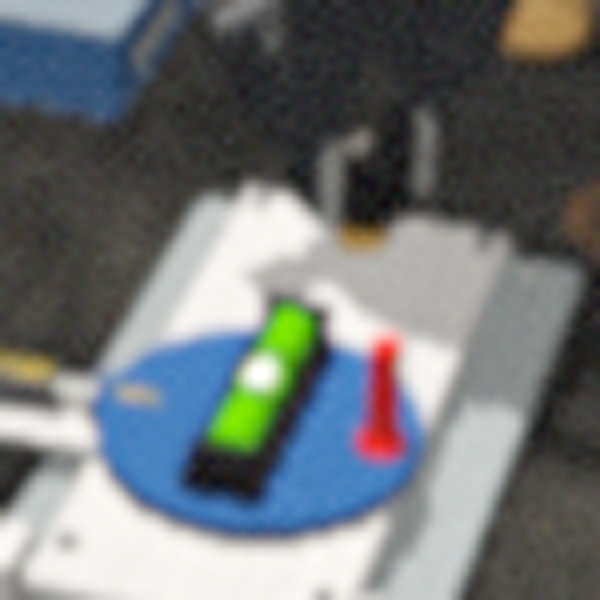

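The bubble sits mid-tube at crop (262,372), the level still points at the knob, and the force is about 10 N (press about 5 mm). I'm handing in.

```bash
python3 -c "
from h import *
print(robot.finish_job())"
```

```text
the job is handed in; nothing more can be done
None
```

I handed the job in at about 15 s, but the hand-in gave no verdict. By my last readings the turntable is in its detent, the knob is held about 5 mm down at about 10 N, and the bubble is about 1 mm from the middle, between the rings.

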